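# Hang the parts bin back on its rail

### The arm

A 6-joint arm with a two-finger parallel gripper is mounted at the origin on the work surface. World frame = base frame: x ahead of the robot, y to its left, z up, the work surface at z = 0. Lengths are in m, angles in rad, forces in N, time in s.
With the tool pointing down it reaches from about 0.25 to 0.85 m from the base axis. Payload 12.5 kg.
Tool frame: the origin (TCP) lies midway between the tips of the shut fingers; the grasp point (between the pads) lies 19 mm behind it; x points along the fingers, z is the direction in which the jaws open and shut, and the axes are right-handed (so a half turn about x gives the same grasp; the last joint's range is limited). The gripper opens to 93 mm and grips with 3 to 60 N. Pads are 15 mm wide; open, the fingers measure 128 mm over their backs; the gripper's body (75 mm by 188 mm) begins 65 mm behind the grasp point.
Start: joints at [-1.221, 0.351, 1.652, -0, 1.139, -0.085], TCP at [0.232, -0.499, 0.219] pointing down, gripper open.
Joint ranges: [-2.75, 2.75], [-0.79, 2.1], [0.01, 2.65], [-1.57, 4.71], [0.07, 3.14], [-2.87, 2.87]. Speed limits (rad/s): [2.22, 2.22, 2.79, 3.14, 3.14, 3.14].

### API

Orientations are given as a 3x3 rotation matrix whose columns are the frame's x, y, z axes.
In Python, from workcell import manip gives the robot as it stands. The module is installed in compiled form; this text tells all that it offers.
- The arm moves only by the tool arm_command, never from a script. Its argument "plan" is one flat list of numbers, 4 for each row, row after row: the shift along the tool's x, y, z in mm, then the turn about the tool's x in rad. A call has 1 to 20 rows; each row is the pose to reach, as a shift and turn from the pose commanded when the call began, along the tool's axes at that moment; what a row does not reach only later rows make up. A row lasts 1/8 s, in which the tool goes at most 62.5 mm and 10.7 degrees, less where a joint would pass 70% of its speed; a pose out of reach is approached as far as the arm can. A call with a gripper value outside its range is refused whole. "hand" is the closure, from -1 (fully open) to 1 (shut), set as the call begins (left out, the last holds). The fingers move at their own pace and stop on an object; "grip_force" is the grip in N (left out, the last holds). Time passes only in rows, so rows that repeat a pose let the fingers close. It gives the time, the measured TCP pose, the force and the opening at its end, in the units of the state.
- manip.get_state(): the state, without advancing time (a new reading comes with each control period).
- manip.capture(name): name is "side" or "top"; returns a dict with "image" (384x512x3 uint8, blue, green, red), "range_z" (384x512 float32, m along the optical axis (not along the pixel's ray), 0 where there is no reading), "vertical_fov" (degrees; the focal length in pixels is half the picture's height over the tangent of half this angle, whatever the lens; pixels are square), "cx", "cy" (the principal point, pixels), "position" and "rotation" of the camera in the world. Camera axes: x right, y down, z forward; pixel columns grow to the right and rows downward; lengths in m; the calibration is good to about 2 mm. A picture is of the moment at which its call begins.
- manip.close_job(): hands the job in, once; it reports no verdict.
The state is a dict: "clock": time; "joint_pos": joint angles; "qd": joint speeds; "joint_torque": joint torques, N m; "tool_pos": TCP position; "orientation": TCP orientation; "force": force on the tool from outside, world axes, zero at the start; "wrist_torque": the same for the moment, N m; "width": finger opening in m.
Only numpy, scipy, OpenCV 4.12 (cv2) and the standard library are available. Lean on these libraries where they do the work, as an engineer would, in place of code of your own. Each camera call takes 0.05 s, during which the arm holds its last target.

### The job

Hang the loose parts bin that has a hanger lip on its back in the free space between the two bins already on the grey rail: raise its front, feed the lip up behind the rail's upper slat, then swing the front down until the bin is fully home, level, with its back against the rail. Let go of it, and do not shift the flat-backed bin, the stepped shaft or the flange on the bench.

Things in the scene. Friction and masses are not known exactly. Their poses are not given: they have to be found in the camera images.
- bin_centre (a point): Centre, half-way up (35 mm above the underside), of the loose bin to hang: blue plastic, empty, 130 mm long (its x, pointing to its back), 56 mm wide (y), 70 mm high, 0.15 to 0.28 kg, open on top, walls 4 mm. The side and back walls are full height, the front wall (-x) 40 mm. It can be gripped across its two side walls (56 mm). Has a hanger at the top of its back.
- bin_hook (a point): On the loose bin's back face, mid-width: the corner below its hanger tongue, 65 mm behind and 30 mm above bin_centre, same axes. The tongue is 44 mm wide, 5 mm thick (this point is on its underside, its top is level with the rim) and runs 13.5 mm back (+x). At its end stands the hanger lip.
- bin_lip (a point): On the loose bin: middle of the top edge of the upright hanger lip, 11 mm behind (+x) and 42 mm above bin_hook. The lip is 44 mm wide and 5 mm thick (8.5 to 13.5 mm behind the bin's back face) and rises from the end of the tongue, taller than the rail's mouth is high.
- rail_seat (a point): On the fixed grey steel rail (370 mm wide, facing the robot): top front edge of its lower plate, mid-width, 140 to 170 mm above the bench. x points level into the rail, y along it, z up. The plate is 6 mm thick (x 0 to 6) and reaches 110 mm down. Home, bin_hook is here (any y in the free space), tongue resting on the plate; 3.5 mm play in x lets the front droop 2 to 3 degrees.
- rail_mouth (a point): Middle of the rail's open mouth, 15 mm above rail_seat, same axes. The mouth is 30 mm high. Above it is the upper slat, 5 mm thick (x 0 to 5 mm), 30 mm high. Behind is a hollow 42 mm deep, capped 60 mm above rail_seat, closed at the ends, open at the back. Two fixed bins, 100 long and 56 wide, hang centred 140 mm to either side; the space between is 224 mm.
- flatbin_centre (a point): Centre, half-way up, of a loose flat-backed blue bin without any hanger, 130 x 76 x 60 mm; not to be shifted. It stands on one side of the bench, the bin with the hanger on the other.
- shaft_centre (a point): Middle of a loose stepped steel shaft lying on the bench, 140 mm long (along its x), up to 32 mm thick; not to be shifted.
- flange_centre (a point): Centre, half-way up, of a loose dark steel flange, 70 mm across and 34 mm high; not to be shifted.
Things that resemble listed ones, but are neither listed nor needed, are in the scene too. What is shaped like the part that bears bin_centre but turquoise is not meant.

How it is judged:
By the outcome, as a careful person would: the job done as asked, in the order asked, and still so for the second after the job is handed in, with the robot touching nothing.
It also fails if it takes over 51 s, if anything falls off the work surface, if the arm or the gripper's body presses on something with over 40 N, if the wrist force passes 120 N, or if a joint passes its speed limit or range.

## Working session

There is one attempt and no reset: what is moved stays moved. The work goes in short steps, Python scripts to look and compute and a tool call to move; the robot and the scene stay as the last step left them, time stands still between calls to the robot, and variables do not carry over. Pictures are saved under pics/ and viewed, and the job is handed in when it is done.

Besides the shell and the picture viewer there is one more tool, called after "Request:" as name(argument=value, ...) on one line, values as JSON. arm_command: Moves the arm, as the interface text tells. Its arguments: {"type":"object","properties":{"plan":{"type":"array","items":{"type":"number"}},"hand":{"type":"number"},"grip_force":{"type":"number"}},"required":["plan"]}

```bash
mkdir -p pics; cat > h.py <<'E'
import numpy as np, cv2, pickle
from workcell import manip
def cap(name,tag):
    c=manip.capture(name); pickle.dump(c,open(f'{tag}.pkl','wb')); cv2.imwrite(f'pics/{tag}.png',c['image']); return c
def load(tag): return pickle.load(open(f'{tag}.pkl','rb'))
def pt(c,u,v,z=None):
    f=192/np.tan(np.radians(c['vertical_fov'])/2)
    if z is None: z=c['range_z'][int(round(v)),int(round(u))]
    p=np.array([(u-c['cx'])/f*z,(v-c['cy'])/f*z,z])
    return np.array(c['rotation'])@p+np.array(c['position'])
def cloud(c):
    f=192/np.tan(np.radians(c['vertical_fov'])/2)
    v,u=np.mgrid[0:384,0:512]; z=c['range_z']
    P=np.stack([(u-c['cx'])/f*z,(v-c['cy'])/f*z,z],-1)@np.array(c['rotation']).T+np.array(c['position'])
    P[z==0]=np.nan
    return P
def proj(c,p):
    f=192/np.tan(np.radians(c['vertical_fov'])/2)
    q=np.array(c['rotation']).T@(np.array(p)-np.array(c['position']))
    return q[0]/q[2]*f+c['cx'],q[1]/q[2]*f+c['cy']
E
python3 - <<'E'
from h import *
np.set_printoptions(precision=4,suppress=True)
for n in('side','top'):
    c=cap(n,n+'0'); print(n,c['position'],c['rotation'],c['vertical_fov'],c['cx'],c['cy'])
print(manip.get_state())
E
```

```text
side [0.4304 0.926  0.6992] [[-0.9922 -0.0816  0.0938]
 [-0.1226  0.5159 -0.8478]
 [ 0.0208 -0.8528 -0.5219]] 43.57925453583878 268.1056456543821 193.08796504711296
top [ 0.4448 -0.0013  1.0765] [[-0.0019 -0.9963  0.0857]
 [-0.9997  0.0041  0.0249]
 [-0.0252 -0.0856 -0.996 ]] 53.04573023382404 248.83184714443604 189.74621507998205
{'clock': 0.1, 'joint_pos': array([-1.2206,  0.3512,  1.6524, -0.    ,  1.1391, -0.0846]), 'qd': array([ 0.0005, -0.0009, -0.0025,  0.0004,  0.0008, -0.0012]), 'joint_torque': array([  0.0015, -49.8024, -28.5704,   0.0701,   0.0239,  -0.    ]), 'tool_pos': array([ 0.2316, -0.4985,  0.2182]), 'orientation': array([[-0.0004,  0.9069,  0.4212],
       [ 0.001 ,  0.4212, -0.9069],
       [-1.    ,  0.0001, -0.001 ]]), 'force': array([-0.0051,  0.5374, -0.9087]), 'wrist_torque': array([-0.013 , -0.0325, -0.0107]), 'width': 0.09305120363233296}
```

View pics/side0.png

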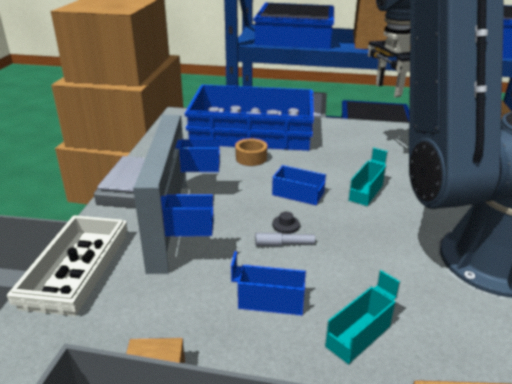

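View pics/top0.png

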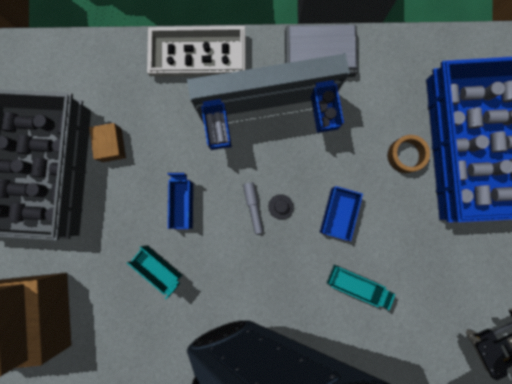

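The blue bin with an upright lip at side (270,288) / top (180,203) fits the description. The flat-backed blue bin, at side (299,184) / top (342,214), has no lip. The turquoise ones at side (368,180) and (362,318) have lips but are the wrong colour. Next I'll confirm this in enlarged crops and measure.

```bash
python3 - <<'E'
from h import *
np.set_printoptions(precision=4,suppress=True)
s=load('side0');t=load('top0')
a=cv2.resize(s['image'][100:330,130:340],None,fx=2.5,fy=2.5,interpolation=2)
b=cv2.resize(t['image'][45:250,150:370],None,fx=2.5,fy=2.5,interpolation=2)
cv2.imwrite('pics/s0c.png',a);cv2.imwrite('pics/t0c.png',b)
def rect(n,m,P):
    q=P[m];r=cv2.minAreaRect((q[:,:2]*1000).astype(np.float32));print(n,m.sum(),r,np.round(cv2.boxPoints(r)).tolist(),'z',np.percentile(q[:,2],[2,50,98]))
for n,c in(('side',s),('top',t)):
    P=cloud(c);h=cv2.cvtColor(c['image'],cv2.COLOR_BGR2HSV)
    blue=(h[...,0]>110)&(h[...,0]<130)&(h[...,1]>150)&np.isfinite(P[...,2])
    for nm,(x0,x1,y0,y1) in dict(bin=(0.3,.56,.1,.3),flat=(.3,.56,-.3,-.1)).items():
        m=blue&(P[...,0]>x0)&(P[...,0]<x1)&(P[...,1]>y0)&(P[...,1]<y1)
        for zl in(.02,.06,.075):
            k=m&(P[...,2]>zl)
            if k.sum()>5: rect(n+nm+str(zl),k,P)
    m=(~blue)&(P[...,0]>.55)&(P[...,0]<.85)&(abs(P[...,1])<.3)
    print('railtop',np.histogram(P[m][:,2],bins=np.arange(-.01,.3,.01)))
E
```

```text
sidebin0.02 412 ((496.5027770996094, 212.69442749023438), (58.967899322509766, 126.76979064941406), 89.98583984375) [[433.0, 183.0], [560.0, 183.0], [560.0, 242.0], [433.0, 242.0]] z [0.0226 0.0473 0.0693]
sidebin0.06 81 ((496.8526916503906, 211.98696899414062), (126.78279876708984, 58.384239196777344), 0.6767228245735168) [[433.0, 240.0], [434.0, 182.0], [561.0, 184.0], [560.0, 242.0]] z [0.0603 0.0664 0.0702]
sideflat0.02 93 ((472.01617431640625, -220.00253295898438), (78.35446166992188, 130.049560546875), 75.35980987548828) [[399.0, -241.0], [525.0, -274.0], [545.0, -199.0], [419.0, -166.0]] z [0.0213 0.0412 0.0585]
railtop (array([13057,  1767,   124,   125,   132,   176,   195,   256,   154,
         240,   347,   411,   422,   447,   617,   646,   778,   112,
         119,   181,   230,   221,  1697,     1,     0,     0,     0,
           0,     0,     0]), array([-0.01,  0.  ,  0.01,  0.02,  0.03,  0.04,  0.05,  0.06,  0.07,
        0.08,  0.09,  0.1 ,  0.11,  0.12,  0.13,  0.14,  0.15,  0.16,
        0.17,  0.18,  0.19,  0.2 ,  0.21,  0.22,  0.23,  0.24,  0.25,
        0.26, 
[... 624 characters left out ...]
0]] z [0.0224 0.044  0.0617]
topflat0.06 28 ((470.67144775390625, -220.15670776367188), (75.03338623046875, 126.12936401367188), 74.18124389648438) [[400.0, -239.0], [521.0, -273.0], [542.0, -201.0], [420.0, -167.0]] z [0.0602 0.0612 0.0631]
railtop (array([8910, 7011,    4,   19,   22,  115,  230,  151,  128,  117,  191,
        230,  503,  619,  184,  191,  466,   32,   10,  126,  223,  237,
       2900,  439,    0,    0,    0,    0,    0,    0]), array([-0.01,  0.  ,  0.01,  0.02,  0.03,  0.04,  0.05,  0.06,  0.07,
        0.08,  0.09,  0.1 ,  0.11,  0.12,  0.13,  0.14,  0.15,  0.16,
        0.17,  0.18,  0.19,  0.2 ,  0.21,  0.22,  0.23,  0.24,  0.25,
        0.26,  0.27,  0.28,  0.29]))
```

View pics/s0c.png

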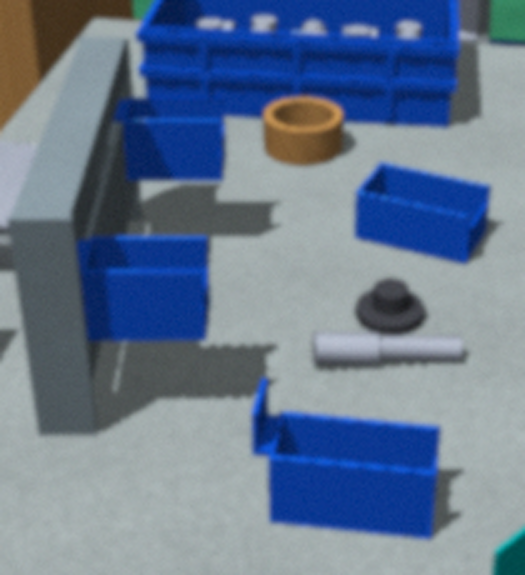

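View pics/t0c.png

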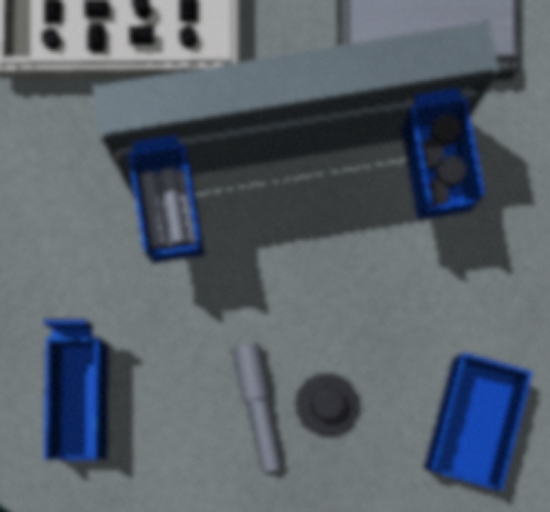

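```bash
python3 - <<'E'
from h import *
np.set_printoptions(precision=4,suppress=True)
s=load('side0');t=load('top0')
for n,c in(('side',s),('top',t)):
    P=cloud(c);h=cv2.cvtColor(c['image'],cv2.COLOR_BGR2HSV)
    blue=(h[...,0]>110)&(h[...,0]<130)&(h[...,1]>150)&np.isfinite(P[...,2])
    m=blue&(P[...,0]>.3)&(P[...,0]<.62)&(P[...,1]>.1)&(P[...,1]<.3)&(P[...,2]>.02)
    q=P[m&(P[...,2]>.085)];print(n,'lip',q.min(0),q.max(0),np.median(q,0),len(q))
    # side walls outer: fit y vs x of extremes per x slice
    q=P[m&(P[...,2]>.02)&(P[...,2]<.075)]
    for x in np.arange(.43,.57,.015):
        k=q[abs(q[:,0]-x)<.0075]
        if len(k): print(' %.3f'%x,k[:,1].min(),k[:,1].max(),len(k))
    # rail top
    m=(P[...,2]>.205)&(P[...,2]<.235)&(P[...,0]>.55)&(P[...,0]<.85)&(abs(P[...,1])<.3)&~blue
    q=P[m];r=cv2.minAreaRect((q[:,:2]*1000).astype(np.float32));print('top',r,cv2.boxPoints(r).tolist(),np.percentile(q[:,2],[5,25,50,75,95]))
E
```

```text
side lip [0.5704 0.1901 0.087 ] [0.5759 0.2349 0.1071] [0.5715 0.2282 0.1012] 38
 0.430 0.18387853553593458 0.24135642933819834 53
 0.445 0.1837104217012383 0.24055900324839918 27
 0.460 0.1850274832287483 0.2408325136982391 37
 0.475 0.18321455155086286 0.24082529404947917 45
 0.490 0.18327825440874967 0.24130397040982765 45
 0.505 0.18366729686741856 0.24217729543298638 49
 0.520 0.18474036857434728 0.24143284522062847 37
 0.535 0.183201832822103 0.24087672171623364 39
 0.550 0.18358120474932704 0.24030699019057777 47
 0.565 0.1842333428545032 0.24192576445570246 79
top ((782.9210205078125, -22.881072998046875), (49.53643035888672, 377.19586181640625), 9.119056701660156) [[728.5756225585938, 159.4077606201172], [788.3560180664062, -213.02076721191406], [837.2664184570312, -205.16990661621094], [777.4860229492188, 167.2586212158203]] [0.2094 0.2159 0.2168 0.2175 0.2184]
top lip [0.569  0.1901 0.0852] [0.5725 0.2272 0.1095] [0.5696 0.2091 0.1068] 33
 0.430 0.1829568550233788 0.23618601392584077 37
 0.445 0.1831785997537171 0.23641860964168995 28
 0.460 0.1831435565505974 0.2364034522044447 25
 0.475 0.18336258036706465 0.23727122910230836 27
 0.490 0.18291922067955416 0.23704952649896863 23
 0.505 0.18306095308149808 0.23774389216191472 38
 0.520 0.1833035170713181 0.2366965281703683 25
 0.535 0.1833251108045091 0.23618887166532054 20
 0.550 0.18316802590497241 0.23608493964407182 23
 0.565 0.18716948037826506 0.2299250833063966 35
top ((781.0407104492188, -22.620391845703125), (49.808597564697266, 370.31854248046875), 9.090126037597656) [[727.1962280273438, 156.27890014648438], [785.7020874023438, -209.38882446289062], [834.8851928710938, -201.51968383789062], [776.3793334960938, 164.14804077148438]] [0.2122 0.217  0.2182 0.2192 0.2208]
```

```bash
python3 - <<'E'
from h import *
np.set_printoptions(precision=4,suppress=True,linewidth=150)
s=load('side0');t=load('top0')
th=np.radians(9.1);R=np.array([[np.cos(th),np.sin(th)],[-np.sin(th),np.cos(th)]])
for n,c in(('side',s),('top',t)):
    P=cloud(c); X=(P[...,:2]-np.array([.7573,-.0268]))@R.T
    m=(abs(X[...,1])<.09)&(X[...,0]>-.03)&(X[...,0]<.06)&(P[...,2]>.02)
    for z in np.arange(.03,.23,.004):
        k=m&(abs(P[...,2]-z)<.002)
        if k.sum()>3: print(n,'%.3f'%z,k.sum(),np.percentile(X[...,0][k],[5,50,95])*1000)
    # yaw fit slat
    k=m&(P[...,2]>.17)&(P[...,2]<.205)&(abs(X[...,0])<.01)
    if k.sum()>20:
        print('slope slat',np.polyfit(X[...,1][k],X[...,0][k],1))
    k=m&(P[...,2]>.06)&(P[...,2]<.13)&(abs(X[...,0])<.01)
    if k.sum()>20:
        print('slope plate',np.polyfit(X[...,1][k],X[...,0][k],1))
    # fixed bins
    h=cv2.cvtColor(c['image'],cv2.COLOR_BGR2HSV)
    blue=(h[...,0]>110)&(h[...,0]<130)&(h[...,1]>150)&np.isfinite(P[...,2])
    for sg in(-1,1):
        k=blue&(X[...,0]>-.13)&(X[...,0]<-.005)&(sg*X[...,1]>.08)&(sg*X[...,1]<.2)
        q=X[k];print(n,sg,np.percentile(q,[1,99],axis=0)*1000,np.percentile(P[...,2][k],[1,98,99.5]))
E
```

```text
side 0.046 4 [ 3.4065 24.8717 45.9664]
side 0.050 4 [ 3.4569 24.6596 45.7168]
side 0.054 8 [ 3.3829 24.3871 45.8219]
side 0.058 10 [ 3.9159 45.3757 46.3636]
side 0.062 6 [ 3.3498  4.0228 35.2922]
side 0.070 8 [2.9911 3.265  4.058 ]
side 0.074 7 [3.0542 3.5432 4.2881]
side 0.078 7 [3.2394 3.8057 4.1417]
side 0.082 9 [3.2992 3.7011 4.4745]
side 0.086 7 [3.5949 3.8806 4.2725]
side 0.090 7 [3.7272 3.8657 4.1292]
side 0.094 12 [3.2342 3.7604 4.4216]
side 0.098 10 [3.5564 3.9796 4.3042]
side 0.102 8 [3.2729 3.6781 3.9873]
side 0.106 17 [3.1723 3.768  4.1674]
side 0.110 11 [3.3932 3.7953 4.1701]
side 0.114 14 [3.6384 3.8192 4.4329]
side 0.118 15 [3.535  3.9293 4.238 ]
side 0.122 10 [3.2944 3.6097 3.8195]
side 0.126 19 [3.2104 3.6947 4.0154]
side 0.130 18 [3.3554 3.7415 4.1512]
side 0.134 16 [3.411  3.7346 4.028 ]
side 0.138 23 [3.2419 3.7198 4.1488]
side 0.142 17 [3.5539 3.8265 4.1022]
side 0.146 23 [3.0236 3.6966 4.1922]
side 0.150 70 [3.4801 5.4643 9.2629]
side 0.154 43 [3.8976 6.3421 8.744 ]
side 0.182 8 [3.7057 4.1138 4.2602]
side 0.186 20 [3.301  3.8596 4.1581]
side 0.190 24 [3.2794 3.
[... 1504 characters left out ...]
.2593 7.7629]
top 0.154 133 [2.0679 4.6368 7.5609]
top 0.158 11 [2.2472 4.6139 6.5116]
top 0.182 7 [2.6193 3.0665 3.6928]
top 0.186 33 [1.5909 2.279  3.0296]
top 0.190 38 [1.5741 2.1911 2.7953]
top 0.194 47 [1.009  2.0683 3.0806]
top 0.198 46 [1.2739 2.2801 3.1699]
top 0.202 43 [1.142  2.0738 3.0542]
top 0.206 45 [1.2953 1.9361 2.9599]
top 0.210 48 [1.0564 1.9669 3.0773]
top 0.214 144 [ 1.6669 18.5594 44.8967]
top 0.218 1231 [ 3.614  24.4198 45.655 ]
top 0.222 219 [ 3.077  24.1309 45.5355]
slope slat [-0.0003  0.0022]
slope plate [0.0003 0.0023]
top -1 [[ -98.0694 -166.3272]
 [  -6.5871 -110.5379]] [0.0895 0.1593 0.1605]
top 1 [[-98.259  112.7453]
 [ -5.5447 167.4101]] [0.0918 0.1607 0.1613]
```

```bash
cat > plan.py <<'E'
import numpy as np, heapq
# 2D rail frame mm. obstacles as rects; bin as convex parts in hook frame
obs=[(0,6,-110,0),(0,5,30,60),(0,48,60,65)]
parts=[np.array([[0,0],[13.5,0],[13.5,5],[0,5]]),np.array([[8.5,0],[13.5,0],[13.5,42],[8.5,42]]),
 np.array([[-130,-65],[0,-65],[0,5],[-130,5]])]
def rot(p,th): # tilt th>0 front up: (-1,0)->up ; (0,1)->+x
    c,s=np.cos(th),np.sin(th); return p@np.array([[c,-s],[s,c]])
def pen(a,b,m):
    # SAT separation of convex polys, returns max separation
    best=-1e9
    for P,Q in((a,b),(b,a)):
        for i in range(len(P)):
            e=P[(i+1)%len(P)]-P[i]; n=np.array([e[1],-e[0]])/np.hypot(*e)
            best=max(best,(Q@n).min()-(P@n).max())
    return best
OB=[np.array([[a,c],[b,c],[b,d],[a,d]]) for a,b,c,d in obs]
def clear(x,z,th):
    return min(pen(rot(p,th)+[x,z],o,0) for p in parts for o in OB)
E
cat > run.py <<'E'
from plan import *
xs=np.arange(-60,22,1.0);zs=np.arange(-50,40,1.0);ts=np.radians(np.arange(0,82,2))
C=np.full((len(xs),len(zs),len(ts)),-99.)
def sep(a,O):  # vectorised over offsets via direct
    pass
X,Z=np.meshgrid(xs,zs,indexing='ij')
for k,t in enumerate(ts):
    tot=np.full(X.shape,1e9)
    for p in parts:
        a=rot(p,t)
        for o in OB:
            best=np.full(X.shape,-1e9)
            for P,sgn in((a,0),(o,1)):
                for i in range(4):
                    e=P[(i+1)%4]-P[i];n=np.array([e[1],-e[0]])/np.hypot(*e)
                    off=n[0]*X+n[1]*Z
                    if sgn==0: v=(o@n).min()-((a@n).max()+off)
                    else: v=((a@n).min()+off)-(o@n).max()
                    best=np.maximum(best,v)
            tot=np.minimum(tot,best)
    C[:,:,k]=tot
np.save('C.npy',C)
def search(m,tmax):
    # widest path via dijkstra from home to outside, cost = steps
    ok=C>=m
    ok[:,:,ts>tmax]=False
    s=(int(np.argmin(abs(xs-1))),int(np.argmin(abs(zs-1))),0)
    if not ok[s]: 
        ok[s]=True
    D={s:0};prev={};h=[(0,s)]
    while h:
        d,u=heapq.heappop(h)
        if d>D[u]: continue
        if xs[u[0]]<-50:
            path=[u]
            while u in prev: u=prev[u];path.append(u)
            return path
        for dx in(-1,0,1):
            for dz in(-1,0,1):
                for dt in(-1,0,1):
                    v=(u[0]+dx,u[1]+dz,u[2]+dt)
                    if min(v)<0 or v[0]>=len(xs) or v[1]>=len(zs) or v[2]>=len(ts) or not ok[v]: continue
                    c=d+abs(dx)+abs(dz)+abs(dt)*1.0+0.3*max(0,4-C[v])
                    if c<D.get(v,1e9): D[v]=c;prev[v]=u;heapq.heappush(h,(c,v))
    return None
if __name__=='__main__':
  for m in(0,.5,1,1.5,2):
    for tm in range(20,82,4):
        p=search(m,np.radians(tm)+1e-6)
        if p:
            print('margin',m,'tmax',tm);break
  p=search(.5,np.radians(80))
  print([(xs[a],zs[b],round(np.degrees(ts[c])),round(C[a,b,c],1)) for a,b,c in p])
E
python3 run.py
```

```text
margin 0 tmax 24Traceback (most recent call last):
  File "run.py", line 53, in <module>
    print([(xs[a],zs[b],round(np.degrees(ts[c])),round(C[a,b,c],1)) for a,b,c in p])
                                                                                 ^
TypeError: 'NoneType' object is not iterable
```

```bash
sed -i 's/abs(xs-1))/abs(xs+1))/; s/range(20,82,4)/range(16,82,2)/' run.py; sed -i 's/search(.5,np.radians(80))/search(1,np.radians(44))/' run.py; python3 run.py
```

```text
margin 0 tmax 22
margin 0.5 tmax 24
margin 1 tmax 26
margin 1.5 tmax 28
[(np.float64(-51.0), np.float64(2.0), 44, np.float64(13.6)), (np.float64(-50.0), np.float64(2.0), 44, np.float64(12.9)), (np.float64(-49.0), np.float64(2.0), 44, np.float64(12.2)), (np.float64(-48.0), np.float64(2.0), 44, np.float64(11.5)), (np.float64(-47.0), np.float64(2.0), 44, np.float64(10.8)), (np.float64(-46.0), np.float64(2.0), 44, np.float64(10.1)), (np.float64(-45.0), np.float64(2.0), 44, np.float64(9.4)), (np.float64(-44.0), np.float64(2.0), 44, np.float64(8.7)), (np.float64(-43.0), np.float64(2.0), 44, np.float64(8.0)), (np.float64(-42.0), np.float64(2.0), 44, np.float64(7.3)), (np.float64(-41.0), np.float64(2.0), 44, np.float64(6.6)), (np.float64(-40.0), np.float64(2.0), 44, np.float64(5.9)), (np.float64(-39.0), np.float64(2.0), 44, np.float64(5.2)), (np.float64(-38.0), np.float64(2.0), 44, np.float64(4.5)), (np.float64(-37.0), np.float64(2.0), 44, np.float64(3.8)), (np.float64(-36.0), np.float64(2.0), 44, np.float64(3.7)), (np.float64(-35.0), np.float64(2.0), 44, np.float64(3.7)), (np.float64(-34.0)
[... 1447 characters left out ...]
64(2.3)), (np.float64(-9.0), np.float64(7.0), 20, np.float64(2.4)), (np.float64(-8.0), np.float64(7.0), 18, np.float64(2.8)), (np.float64(-7.0), np.float64(7.0), 16, np.float64(3.3)), (np.float64(-6.0), np.float64(7.0), 16, np.float64(3.4)), (np.float64(-5.0), np.float64(7.0), 14, np.float64(4.1)), (np.float64(-4.0), np.float64(7.0), 12, np.float64(4.5)), (np.float64(-3.0), np.float64(6.0), 10, np.float64(4.0)), (np.float64(-3.0), np.float64(5.0), 8, np.float64(3.7)), (np.float64(-3.0), np.float64(4.0), 6, np.float64(3.0)), (np.float64(-3.0), np.float64(3.0), 4, np.float64(2.4)), (np.float64(-2.0), np.float64(2.0), 2, np.float64(1.7)), (np.float64(-1.0), np.float64(1.0), 0, np.float64(1.0))]
```

Request:
arm_command(plan=[60,496,-552,0.435,60,496,-552,0.435,60,496,-552,0.435,60,496,-552,0.435,60,496,-552,0.435,60,496,-552,0.435,60,496,-552,0.435,60,496,-552,0.435,60,496,-552,0.435,60,496,-552,0.435,60,496,-552,0.435,60,496,-552,0.435,60,496,-552,0.435,60,496,-552,0.435,60,496,-552,0.435,60,496,-552,0.435], hand=-1)

```text
clock: 2.1
tool_pos: [0.4491, 0.2099, 0.1589]
orientation: [[0.0, 1.0, -0.002], [0.0, -0.002, -1.0], [-1.0, 0.0, -0.0]]
force: [0.5, -0.2, -0.2]
width: 0.0934
```

```bash
python3 - <<'E'
from h import *
c=cap('side','s1');cv2.imwrite('pics/s1c.png',cv2.resize(c['image'][100:384,130:430],None,fx=2,fy=2,interpolation=2))
print(manip.get_state())
E
```

```text
{'clock': 2.15, 'joint_pos': array([ 3.43570587e-01,  3.28906007e-01,  1.84976819e+00, -2.27541928e-05,
        9.62606908e-01,  1.91578968e+00]), 'qd': array([ 0.00559834,  0.00263936, -0.00531756,  0.00028642, -0.00104364,
        0.00078018]), 'joint_torque': array([ 2.39012086e-03, -4.51859128e+01, -2.52519608e+01, -1.08035145e-02,
       -7.76206353e-02, -4.74660628e-03]), 'tool_pos': array([0.44910685, 0.21005291, 0.15887354]), 'orientation': array([[ 2.99630363e-04,  9.99998961e-01, -1.40975314e-03],
       [ 8.73624771e-05, -1.40977937e-03, -9.99999002e-01],
       [-9.99999951e-01,  2.99506905e-04, -8.77847991e-05]]), 'force': array([ 0.66811012, -0.04542969,  0.65879957]), 'wrist_torque': array([-0.02374496,  0.0461199 ,  0.01404519]), 'width': 0.09309592290487963}
```

View pics/s1c.png

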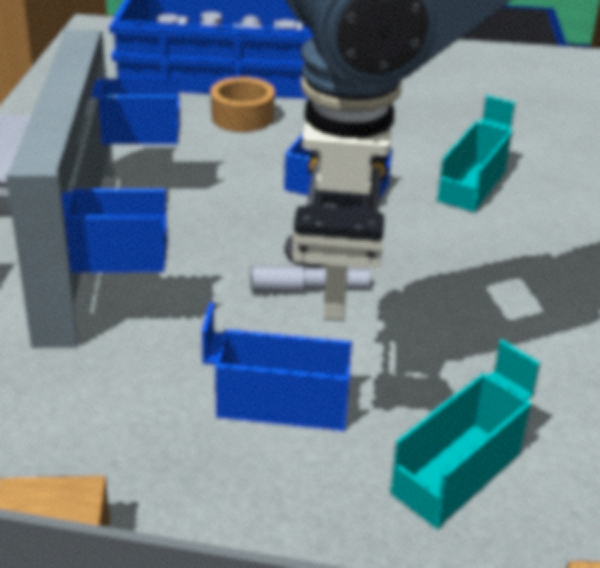

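Request:
arm_command(plan=[60,0,0,0,100,0,0,0,122,0,0,0,122,0,0,0,122,0,0,0], hand=-1)

```text
clock: 2.78
tool_pos: [0.4496, 0.2108, 0.0376]
orientation: [[0.001, 1.0, -0.0], [0.0, -0.0, -1.0], [-1.0, 0.001, -0.0]]
force: [0.5, 0.2, 0.8]
width: 0.093
```

Request:
arm_command(plan=[0,0,0,0,0,0,0,0,0,0,0,0,0,0,0,0,0,0,0,0,0,0,0,0,0,0,0,0,0,0,0,0], hand=1, grip_force=5)

```text
clock: 3.78
tool_pos: [0.449, 0.2108, 0.0367]
orientation: [[-0.0, 1.0, -0.0], [-0.0, -0.0, -1.0], [-1.0, -0.0, 0.0]]
force: [-1.1, -1.6, 4.0]
width: 0.0561
```

Request:
arm_command(plan=[-5,2,0,0,-10,5,0,0,-15,8,0,0,-20,12,0,0,-25,16,0,0,-30,21,0,0,-35,25,0,0,-35,25,0,0])

```text
clock: 4.78
tool_pos: [0.4746, 0.2108, 0.0721]
orientation: [[0.001, 1.0, -0.0], [0.0, -0.0, -1.0], [-1.0, 0.001, -0.0]]
force: [-0.2, 1.0, -0.3]
width: 0.0558
```

```bash
python3 - <<'E'
from h import *
c=cap('side','s2');cv2.imwrite('pics/s2c.png',cv2.resize(c['image'][100:384,130:430],None,fx=2,fy=2,interpolation=2))
print(manip.get_state())
E
```

```text
{'clock': 4.825, 'joint_pos': array([3.28542648e-01, 5.00937721e-01, 1.84944105e+00, 1.98602588e-05,
       7.90358712e-01, 1.89961439e+00]), 'qd': array([ 0.00270708,  0.00359854,  0.0093481 ,  0.00215013, -0.00640026,
        0.00089932]), 'joint_torque': array([-1.38982809e-01, -5.12876630e+01, -2.14767963e+01, -7.79637310e-03,
        1.64325004e-01,  1.02604483e-02]), 'tool_pos': array([0.47435888, 0.21083948, 0.07185795]), 'orientation': array([[ 8.04872582e-04,  9.99999634e-01, -2.89269783e-04],
       [ 2.89289239e-04, -2.89502706e-04, -9.99999916e-01],
       [-9.99999634e-01,  8.04788832e-04, -2.89522146e-04]]), 'force': array([ 0.52745946,  0.49127046, -0.20536556]), 'wrist_torque': array([ 0.06852659, -0.13439254, -0.01373356]), 'width': 0.055778968034796435}
```

View pics/s2c.png

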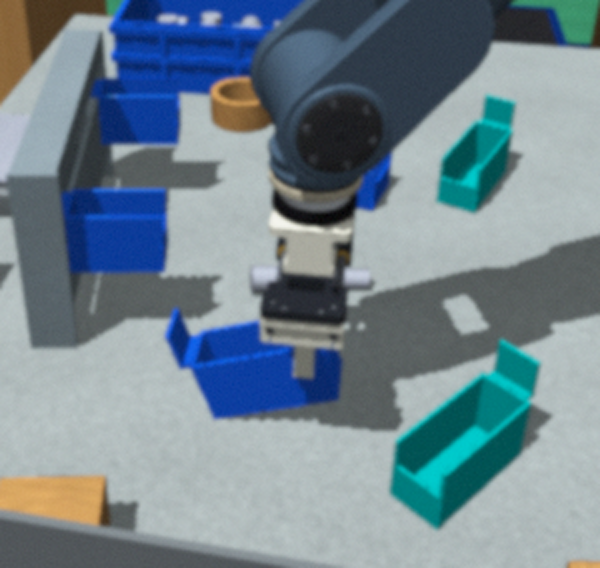

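Request:
arm_command(plan=[-5,5,0,0,-9,11,0,0,-14,17,0,0,-18,24,0,0,-22,31,0,0,-25,38,0,0,-28,45,0,0,-30,52,0,0,-31,56,0,0,-31,56,0,0])

```text
clock: 6.08
tool_pos: [0.5302, 0.2107, 0.1026]
orientation: [[-0.0, 1.0, -0.0], [0.0, -0.0, -1.0], [-1.0, -0.0, -0.0]]
force: [-0.0, -0.2, -1.6]
width: 0.0557
```

Request:
arm_command(plan=[0,0,0,0,0,0,0,0,0,0,0,0], grip_force=45)

```text
clock: 6.45
tool_pos: [0.5299, 0.2108, 0.1026]
orientation: [[-0.0, 1.0, -0.0], [-0.0, -0.0, -1.0], [-1.0, -0.0, 0.0]]
force: [-0.2, 0.1, -2.3]
width: 0.0561
```

Request:
arm_command(plan=[-20,0,0,0,-60,0,0,0,-80,0,0,0,-80,0,0,0,-80,0,0,0])

```text
clock: 7.08
tool_pos: [0.5295, 0.2106, 0.1815]
orientation: [[-0.001, 1.0, -0.0], [-0.0, -0.0, -1.0], [-1.0, -0.001, 0.0]]
force: [-0.3, -0.8, -1.3]
width: 0.0558
```

```bash
python3 - <<'E'
from h import *
c=cap('side','s3');cv2.imwrite('pics/s3c.png',cv2.resize(c['image'][100:384,130:430],None,fx=2,fy=2,interpolation=2))
print(manip.get_state())
P=cloud(c);h=cv2.cvtColor(c['image'],cv2.COLOR_BGR2HSV)
blue=(h[...,0]>110)&(h[...,0]<130)&(h[...,1]>150)&np.isfinite(P[...,2])
m=blue&(P[...,0]>.4)&(P[...,0]<.68)&(P[...,1]>.15)&(P[...,1]<.3)
q=P[m];print(len(q))
np.set_printoptions(precision=4,suppress=True)
k=q[q[:,1]>.235]; print(k.min(0),k.max(0))
r=cv2.minAreaRect((k[:,[0,2]]*1000).astype(np.float32));print(r,cv2.boxPoints(r))
E
```

```text
{'clock': 7.125, 'joint_pos': array([ 2.96830124e-01,  4.27666013e-01,  1.63654328e+00, -1.09294767e-05,
        1.07939134e+00,  1.86781955e+00]), 'qd': array([ 2.40314931e-03,  3.40519799e-03, -1.12283687e-03,  1.87677262e-03,
        3.25263997e-03,  7.75583417e-05]), 'joint_torque': array([ 1.85079197e-02, -5.51101863e+01, -2.86962873e+01, -2.41206028e-02,
       -1.48214861e-01, -9.86991336e-05]), 'tool_pos': array([0.5294193 , 0.21055531, 0.18135293]), 'orientation': array([[-1.91734891e-03,  9.99998144e-01, -1.87362247e-04],
       [-5.96529566e-04, -1.88506315e-04, -9.99999804e-01],
       [-9.99997984e-01, -1.91723676e-03,  5.96889892e-04]]), 'force': array([ 0.19981304, -0.44956146, -2.66357034]), 'wrist_torque': array([-0.01789522,  0.07560013,  0.0152907 ]), 'width': 0.055819831720295914}
734
[0.4436 0.235  0.0925] [0.6589 0.272  0.451 ]
((535.51318359375, 276.3351135253906), (162.54144287109375, 384.9402770996094), 18.88442611694336) [[396.3221 432.1411]
 [520.9119  67.9209]
 [674.7043 120.5291]
 [550.1144 484.7493]]
```

View pics/s3c.png

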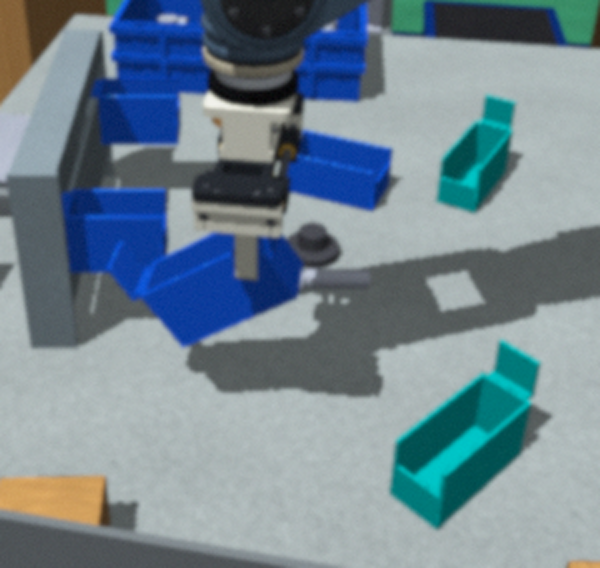

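```bash
cat >> h.py <<'E'
def ray(c,u,v,n,d):
    o=np.array(c['position']);q=pt(c,u,v,1.0)-o;n=np.array(n)
    return o+q*(d-n@o)/(n@q)
E
python3 - <<'E'
from h import *
np.set_printoptions(precision=4,suppress=True)
c=load('s3')
cv2.imwrite('pics/s3d.png',cv2.resize(c['image'][200:290,170:300],None,fx=6,fy=6,interpolation=2))
for p in((198.5,246),(222.5,272.5),(281,248.5)): print(ray(c,*p,[0,1,0],.2388))
P=cloud(c);h=cv2.cvtColor(c['image'],cv2.COLOR_BGR2HSV)
blue=(h[...,0]>110)&(h[...,0]<130)&(h[...,1]>150)&np.isfinite(P[...,2])
m=blue&(P[...,0]>.4)&(P[...,0]<.68)&(P[...,1]>.234)&(P[...,1]<.247)&(P[...,2]<.26)
k=P[m];r=cv2.minAreaRect((k[:,[0,2]]*1000).astype(np.float32));print(len(k),r,cv2.boxPoints(r))
E
```

```text
[0.6335 0.2388 0.1493]
[0.5901 0.2388 0.0908]
[0.4805 0.2388 0.1613]
409 ((571.9498291015625, 163.38827514648438), (101.22552490234375, 142.99415588378906), 56.62071990966797) [[484.4003 160.4604]
 [603.8072  81.7881]
 [659.4993 166.3161]
 [540.0925 244.9885]]
```

View pics/s3d.png

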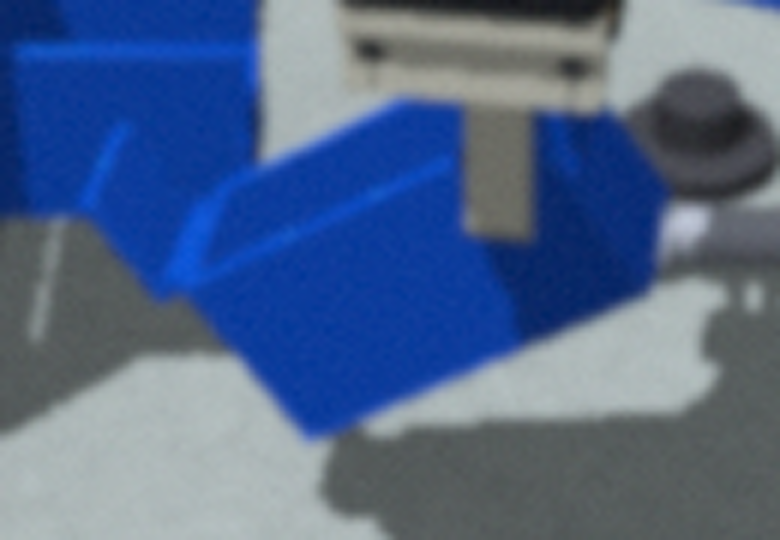

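```bash
cat > wide.py <<'E'
import run
from run import *
C0=run.C
for tm in(30,34,36,40,44,50,56,62):
    best=None
    # ignore final approach: start from tilt 10 state
    for m in np.arange(.5,7,.25):
        ok=None
        import heapq
        okm=C0>=m; okm[:,:,ts>np.radians(tm)+1e-6]=False
        k=np.argmin(abs(ts-np.radians(12)))
        starts=[(i,j,k) for i in range(len(xs)) for j in range(len(zs)) if okm[i,j,k] and -8<xs[i]<1 and 0<zs[j]<15]
        from scipy.ndimage import label
        L,n=label(okm[:,:,k:],np.ones((3,3,3)))
        a=set(L[s[0],s[1],0] for s in starts); b=set(np.unique(L[xs<-50][:, :, :]))-{0}
        if a&b: best=m
    print(tm,best)
E
python3 wide.py
```

```text
30 2.25
34 3.25
36 3.75
40 4.75
44 4.75
50 4.75
56 4.75
62 4.75
```

Request:
arm_command(plan=[40,0,0,0,75,0,0,0,75,0,0,0,75,0,0,0])

```text
clock: 7.62
tool_pos: [0.5305, 0.2109, 0.1084]
orientation: [[0.001, 1.0, -0.0], [0.0, -0.0, -1.0], [-1.0, 0.001, -0.0]]
force: [-0.4, 0.3, -2.0]
width: 0.0557
```

Request:
arm_command(plan=[0,0,0,0,0,0,0,0,0,0,0,0,0,0,0,0,0,0,0,0,0,0,0,0], grip_force=3.5)

```text
clock: 8.38
tool_pos: [0.5302, 0.2108, 0.108]
orientation: [[0.001, 1.0, -0.0], [0.0, -0.0, -1.0], [-1.0, 0.001, -0.0]]
force: [-1.0, 0.4, 4.6]
width: 0.056
```

Request:
arm_command(plan=[0,0,0,0,0,0,0,0], grip_force=45)

```text
clock: 8.62
tool_pos: [0.5302, 0.2108, 0.1079]
orientation: [[0.001, 1.0, -0.0], [0.0, -0.0, -1.0], [-1.0, 0.001, -0.0]]
force: [-1.1, -0.1, 5.6]
width: 0.0559
```

```bash
python3 - <<'E'
from h import *
c=cap('side','s4');cv2.imwrite('pics/s4d.png',cv2.resize(c['image'][220:340,170:300],None,fx=5,fy=5,interpolation=2))
print(manip.get_state())
E
```

```text
{'clock': 8.675, 'joint_pos': array([ 2.96875400e-01,  5.22122902e-01,  1.69318389e+00, -5.42334985e-06,
        9.25652388e-01,  1.86784518e+00]), 'qd': array([-0.00166095, -0.0003059 , -0.00035971, -0.00041175, -0.00066205,
       -0.00143734]), 'joint_torque': array([-1.52964173e-01, -5.22741401e+01, -2.32934260e+01, -3.08214943e-02,
       -3.30835143e-01, -3.18906401e-03]), 'tool_pos': array([0.53024335, 0.21083583, 0.10794765]), 'orientation': array([[ 6.07028884e-04,  9.99999801e-01, -1.70141775e-04],
       [ 1.81168260e-04, -1.70251778e-04, -9.99999969e-01],
       [-9.99999799e-01,  6.06998041e-04, -1.81271572e-04]]), 'force': array([-1.10031166, -0.36967264,  5.23020442]), 'wrist_torque': array([ 0.01853508,  0.19888625, -0.03973457]), 'width': 0.05571043184092666}
```

View pics/s4d.png

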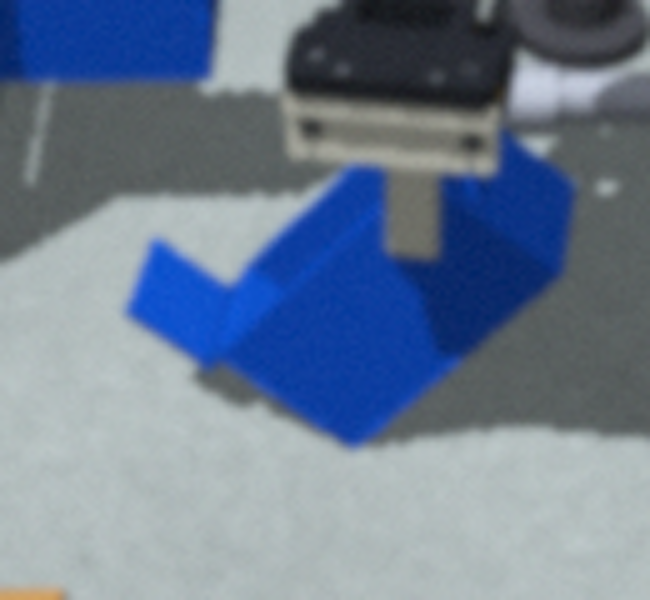

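```bash
python3 - <<'E'
from h import *
np.set_printoptions(precision=4,suppress=True)
c=load('s4')
A,B,T=[ray(c,*p,[0,1,0],.2388) for p in((240.4,309.2),(282.4,274.4),(215.6,290))]
print(A,B,T)
b=B-A;t=T-A
print('tilt bottom',np.degrees(np.arctan2(b[2],-b[0])),np.linalg.norm(b),'back',np.degrees(np.arctan2(t[0],t[2])),np.linalg.norm(t))
g=np.array([.5302,.127]);d=g-A[[0,2]];print('grip from A',d*1000,np.linalg.norm(d)*1000)
for th in(np.arctan2(b[2],-b[0]),np.radians(50)):
    # local coords: inverse rot
    cth,s=np.cos(th),np.sin(th); x=cth*d[0]-s*d[1]; z=s*d[0]+cth*d[1]; print(np.degrees(th),'grip local from rear-bottom',x*1000,z*1000)
E
```

```text
[ 0.5564  0.2388 -0.0006] [0.4758 0.2388 0.1007] [0.6052 0.2388 0.0442]
tilt bottom 51.46514691726917 0.12944131956787935 back 47.478694730834015 0.06622682923981608
grip from A [-26.1926 127.6006] 130.26115782217073
51.46514691726917 grip local from rear-bottom -116.13068085972594 59.00537433343642
50.0 grip local from rear-bottom -114.58401388113982 61.9554113864094
```

Request:
arm_command(plan=[-50,-5,0,0,-100,-7,10,0,-108,-7,60,-0.05,-108,-7,115,-0.1,-108,-7,170,-0.159,-108,-7,225,-0.159,-108,-7,260,-0.159,-108,-7,275,-0.159,-108,-7,275,-0.159,-108,-7,275,-0.159])

```text
clock: 9.93
tool_pos: [0.523, -0.0631, 0.2155]
orientation: [[-0.0, 0.987, 0.159], [0.0, 0.159, -0.987], [-1.0, -0.0, -0.0]]
force: [-0.4, 0.4, -2.0]
width: 0.0557
```

```bash
python3 - <<'E'
from h import *
c=cap('side','s5');cv2.imwrite('pics/s5d.png',cv2.resize(c['image'][110:290,130:340],None,fx=3.5,fy=3.5,interpolation=2))
d=cap('top','t5');cv2.imwrite('pics/t5d.png',cv2.resize(d['image'][45:245,150:370],None,fx=3,fy=3,interpolation=2))
print(manip.get_state())
E
```

```text
{'clock': 10.025, 'joint_pos': array([-2.08619307e-01,  3.12101569e-01,  1.71469003e+00,  1.98019035e-04,
        1.11497452e+00,  1.20186326e+00]), 'qd': array([-3.77445109e-03,  1.53085295e-03, -7.83094425e-05, -1.26136161e-03,
       -6.12536489e-04, -1.48067208e-03]), 'joint_torque': array([-2.79552899e-01, -4.81012988e+01, -2.89568245e+01,  4.26196586e-02,
       -9.37320013e-02,  1.08318715e-02]), 'tool_pos': array([ 0.52298997, -0.06313568,  0.21557241]), 'orientation': array([[-1.32871926e-04,  9.87191153e-01,  1.59541872e-01],
       [ 2.09870680e-04,  1.59541898e-01, -9.87191136e-01],
       [-9.99999969e-01, -9.76868261e-05, -2.28381118e-04]]), 'force': array([-0.535412  , -0.13020097, -0.8233886 ]), 'wrist_torque': array([0.01577837, 0.0195626 , 0.08685495]), 'width': 0.05595736858252574}
```

View pics/s5d.png

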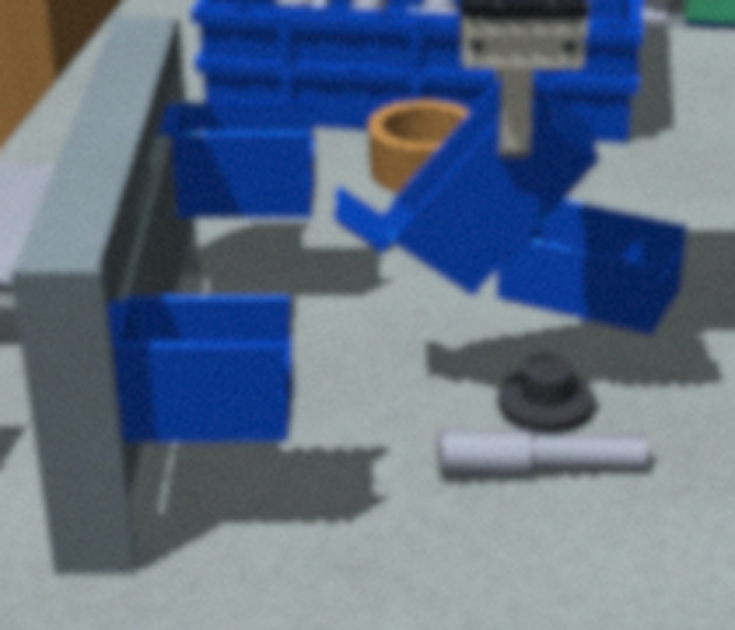

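View pics/t5d.png

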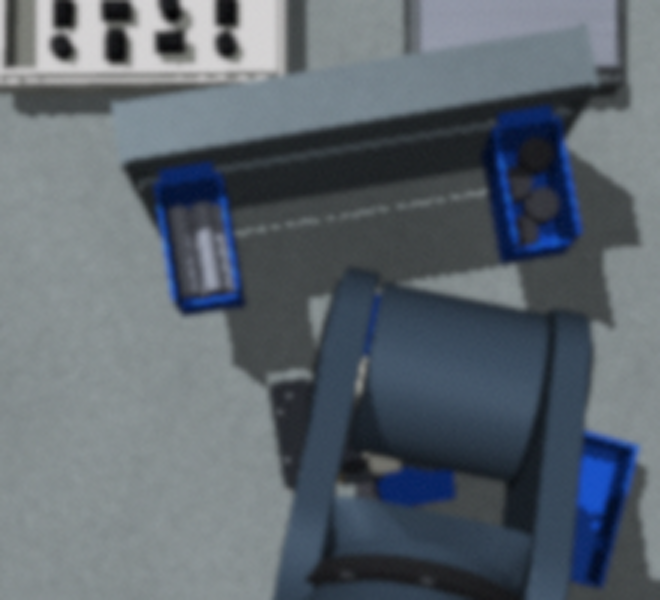

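```bash
python3 - <<'E'
from h import *
c=load('s5')
im=cv2.resize(c['image'][130:200,218:308],None,fx=8,fy=8,interpolation=2)
cv2.imwrite('pics/s5e.png',im)
E
```

```text
(no output)
```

View pics/s5e.png

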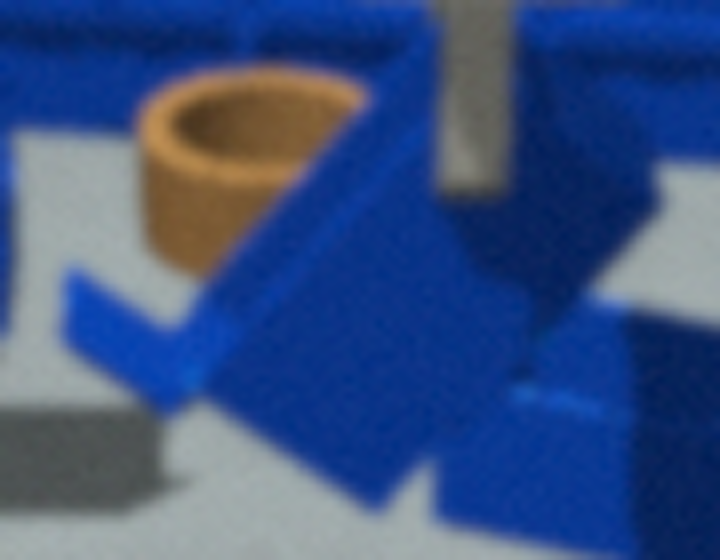

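```bash
cat >> h.py <<'E'
S=np.array([.7603,-.0263,.1525]);TH=np.radians(9.1)
RX=np.array([np.cos(TH),np.sin(TH),0]);RY=np.array([-np.sin(TH),np.cos(TH),0])
def rail(p): d=np.array(p)-S; return np.array([d@RX,d@RY,d[2]])*1000
E
python3 - <<'E'
from h import *
from plan import rot
np.set_printoptions(precision=1,suppress=True)
c=load('s5');tcp=rail([.523,-.0631,.2155]);print('tcp',tcp)
def m(u,v,off): return rail(ray(c,u,v,RY,RY@S+(tcp[1]+off)/1000))
A=m(265.5,193.75,28);T=m(243,179,28);L=m(226.1,173.1,22);B=m(239,181.5,22);F=m(282.3-5,153,28)
print('A',A,'T',T,'lip tip',L,'lip base',B)
g=tcp+[0,0,19]
t=T-A; print('back tilt',np.degrees(np.arctan2(t[0],t[2])),np.hypot(t[0],t[2]))
print('lip dir',np.degrees(np.arctan2((L-B)[0],(L-B)[2])),np.linalg.norm(L-B))
d=(g-A)[[0,2]];print('g-A',d,np.linalg.norm(d))
for deg in(46,48,50,52):
    th=np.radians(deg);print(deg,'from A hook',A[[0,2]]+rot(np.array([0,65.]),th),'pred tip',A[[0,2]]+rot(np.array([13.5,107.]),th),A[[0,2]]+rot(np.array([8.5,107.]),th),'grip local(hook)',rot(g[[0,2]]-A[[0,2]],-th)-[0,65])
E
```

```text
tcp [-240.1    1.2   63. ]
A [-215.9   29.2  -45.1] T [-163.3   29.2   -5.1] lip tip [-124.5   23.2    7.1] lip base [-153.9   23.2  -15.3]
back tilt 52.77869666903279 66.14359737239695
lip dir 52.76877388334378 36.92408011907561
g-A [-24.2 127.1] 129.4106659438803
46 from A hook [-169.2    0. ] pred tip [-129.6   19.5] [-133.1   23.1] grip local(hook) [-108.3    5.9]
48 from A hook [-167.6   -1.6] pred tip [-127.4   16.4] [-130.7   20.2] grip local(hook) [-110.7    2.1]
50 from A hook [-166.1   -3.3] pred tip [-125.3   13.3] [-128.5   17.1] grip local(hook) [-112.9   -1.8]
52 from A hook [-164.7   -5.1] pred tip [-123.3   10.1] [-126.4   14. ] grip local(hook) [-115.1   -5.8]
```

```bash
python3 - <<'E'
from plan import *
def seg(a,b,n=9):
    return [np.array(a)+(np.array(b)-a)*t for t in np.linspace(0,1,n)]
W=[(-50,-2,52.5),(-40,-1,52.5),(-20,11,52.5),(-8,17,52.5),(-4,15,50),(-4,12,40),(-4,9,30),(-4,6.5,20),(-3,4,10),(-2,2.5,5),(-1.5,.8,0)]
for dth in(0,-4,4):
  print(dth)
  for a,b in zip(W[:-1],W[1:]):
    print(a,'->',b,round(min(clear(x,z,np.radians(t+dth if t>20 else t)) for x,z,t in seg(a,b)),1))
g=np.array([-115.6,-6.8])
for w in W:
    p=rot(g,np.radians(w[2]))+np.array(w[:2]); print(w,'TCP rail',np.round(p-[0,19],1), 'shift y,x',np.round(p[0]+240.1,1),np.round(-(p[1]-19-63),1))
E
```

```text
0
(-50, -2, 52.5) -> (-40, -1, 52.5) 10.1
(-40, -1, 52.5) -> (-20, 11, 52.5) 7.0
(-20, 11, 52.5) -> (-8, 17, 52.5) 5.5
(-8, 17, 52.5) -> (-4, 15, 50) 4.7
(-4, 15, 50) -> (-4, 12, 40) 3.3
(-4, 12, 40) -> (-4, 9, 30) 2.8
(-4, 9, 30) -> (-4, 6.5, 20) 2.7
(-4, 6.5, 20) -> (-3, 4, 10) 2.4
(-3, 4, 10) -> (-2, 2.5, 5) 1.8
(-2, 2.5, 5) -> (-1.5, 0.8, 0) 0.8
-4
(-50, -2, 52.5) -> (-40, -1, 52.5) 9.5
(-40, -1, 52.5) -> (-20, 11, 52.5) 4.0
(-20, 11, 52.5) -> (-8, 17, 52.5) 5.4
(-8, 17, 52.5) -> (-4, 15, 50) 5.3
(-4, 15, 50) -> (-4, 12, 40) 4.1
(-4, 12, 40) -> (-4, 9, 30) 3.7
(-4, 9, 30) -> (-4, 6.5, 20) 2.7
(-4, 6.5, 20) -> (-3, 4, 10) 2.4
(-3, 4, 10) -> (-2, 2.5, 5) 1.8
(-2, 2.5, 5) -> (-1.5, 0.8, 0) 0.8
4
(-50, -2, 52.5) -> (-40, -1, 52.5) 7.7
(-40, -1, 52.5) -> (-20, 11, 52.5) 6.7
(-20, 11, 52.5) -> (-8, 17, 52.5) 5.3
(-8, 17, 52.5) -> (-4, 15, 50) 4.1
(-4, 15, 50) -> (-4, 12, 40) 2.6
(-4, 12, 40) -> (-4, 9, 30) 1.9
(-4, 9, 30) -> (-4, 6.5, 20) 1.9
(-4, 6.5, 20) -> (-3, 4, 10) 2.4
(-3, 4, 10) -> (-2, 2.5, 5) 1.8
(-2, 2.5, 5) -> (-1.5, 0.8, 0) 0.8
(-50, -2, 52.5) TCP rail [-125.8   66.6] shift y,x 114.3 -3.6
(-40, -1, 52.5) TCP rail [-115.8   67.6] shift y,x 124.3 -4.6
(-20, 11, 52.5) TCP rail [-95.8  79.6] shift y,x 144.3 -16.6
(-8, 17, 52.5) TCP rail [-83.8  85.6] shift y,x 156.3 -22.6
(-4, 15, 50) TCP rail [-83.5  80.2] shift y,x 156.6 -17.2
(-4, 12, 40) TCP rail [-96.9  62.1] shift y,x 143.2 0.9
(-4, 9, 30) TCP rail [-107.5   41.9] shift y,x 132.6 21.1
(-4, 6.5, 20) TCP rail [-115.    20.6] shift y,x 125.1 42.4
(-3, 4, 10) TCP rail [-118.    -1.6] shift y,x 122.1 64.6
(-2, 2.5, 5) TCP rail [-117.8  -13.2] shift y,x 122.3 76.2
(-1.5, 0.8, 0) TCP rail [-117.1  -25. ] shift y,x 123.0 88.0
```

Request:
arm_command(plan=[-2,40,0,0,-3,80,0,0,-4,110,0,0,-5,124,0,0,-5,124,0,0,-5,124,0,0])

```text
clock: 10.78
tool_pos: [0.6448, -0.0442, 0.2205]
orientation: [[-0.001, 0.987, 0.159], [0.0, 0.159, -0.987], [-1.0, -0.001, -0.0]]
force: [-0.8, -0.4, -2.2]
width: 0.056
```

```bash
python3 - <<'E'
from h import *
c=cap('side','s6');cv2.imwrite('pics/s6d.png',cv2.resize(c['image'][110:250,130:290],None,fx=4.5,fy=4.2,interpolation=2))
s=manip.get_state();print(rail(s['tool_pos']),s['force'])
E
```

```text
[-116.90011449    0.38165659   68.15748886] [-0.70188407 -0.1266842  -1.76810748]
```

View pics/s6d.png

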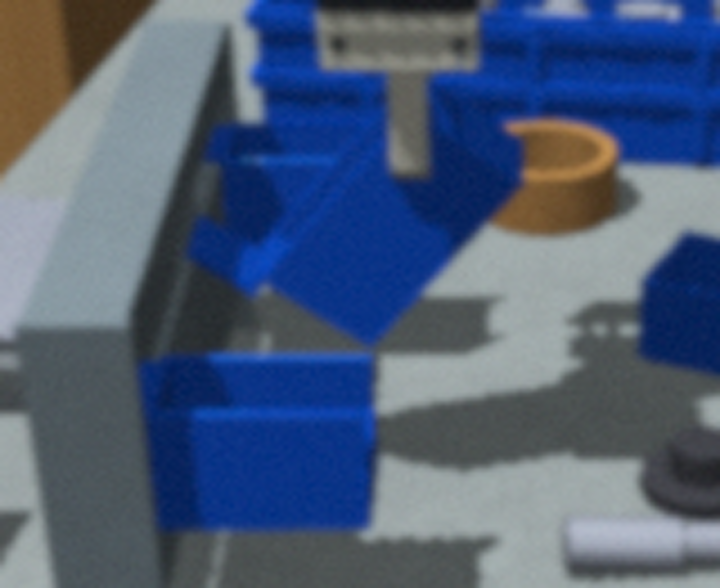

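```bash
python3 - <<'E'
from h import *
np.set_printoptions(precision=1,suppress=True)
c=load('s6')
for u,v,o in((172.2,170,22.6),(212.6,192.2,28.6),(185.8,179.8,22.6)): print(rail(ray(c,u,v,RY,RY@S+o/1000)))
cv2.imwrite('pics/s6e.png',cv2.resize(c['image'][140:200,155:225],None,fx=10,fy=10,interpolation=2))
E
```

```text
[-1.9 22.6 14.7]
[-91.9  28.6 -41.1]
[-31.   22.6 -11.1]
```

View pics/s6e.png

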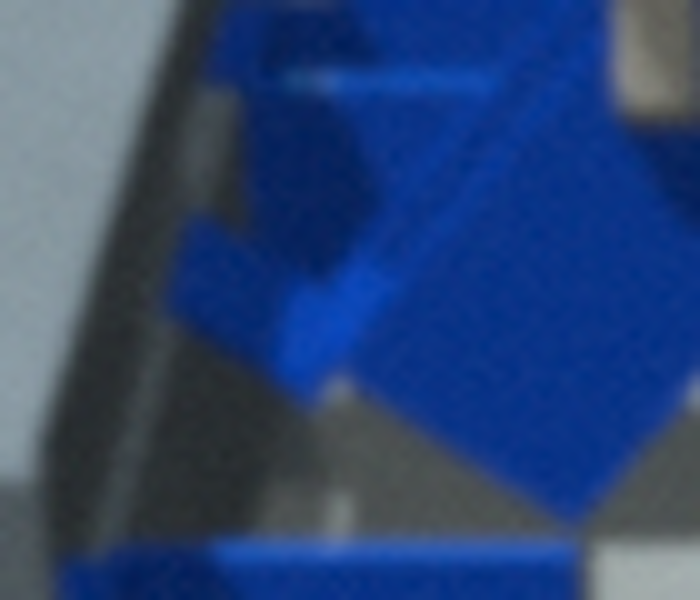

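Request:
arm_command(plan=[-5,8,0,0,-9,15,0,0,-12,21,0,0,-15,27,0,0,-17,32,0,0,-17,33,0,0,-17,33,0,0])

```text
clock: 11.7
tool_pos: [0.6779, -0.0394, 0.2374]
orientation: [[-0.0, 0.987, 0.158], [0.0, 0.158, -0.987], [-1.0, -0.0, -0.0]]
force: [-0.1, 0.9, -1.8]
width: 0.0557
```

```bash
python3 - <<'E'
from h import *
c=cap('side','s7');cv2.imwrite('pics/s7d.png',cv2.resize(c['image'][110:250,130:290],None,fx=4.5,fy=4.2,interpolation=2))
s=manip.get_state();print(rail(s['tool_pos']),s['force'])
E
```

```text
[-8.35129845e+01  6.91534891e-02  8.49660427e+01] [-0.62638357 -0.43542434 -2.27496747]
```

View pics/s7d.png

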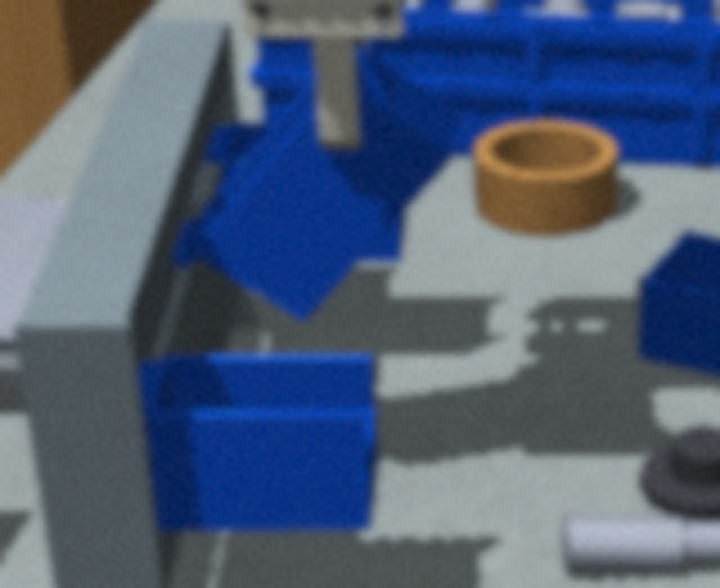

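Request:
arm_command(plan=[3,0,0,0,6,0,0,0,11,-4,0,0,17,-8,0,0,23,-12,0,0,29,-16,0,0,36,-19,0,0,43,-23,0,0,43,-23,0,0], grip_force=5)

```text
clock: 12.88
tool_pos: [0.6548, -0.043, 0.1938]
orientation: [[-0.001, 0.987, 0.158], [0.0, 0.158, -0.987], [-1.0, -0.001, -0.0]]
force: [0.0, 0.6, -2.0]
width: 0.056
```

```bash
python3 - <<'E'
from h import *
c=cap('side','s8');cv2.imwrite('pics/s8d.png',cv2.resize(c['image'][110:250,130:290],None,fx=4.5,fy=4.2,interpolation=2))
s=manip.get_state();print(rail(s['tool_pos']),s['force'],s['wrist_torque'])
E
```

```text
[-1.06552102e+02  8.73096930e-02  4.17935438e+01] [-0.40533451 -0.03583674 -2.36574954] [0.00473046 0.09200916 0.00822253]
```

View pics/s8d.png

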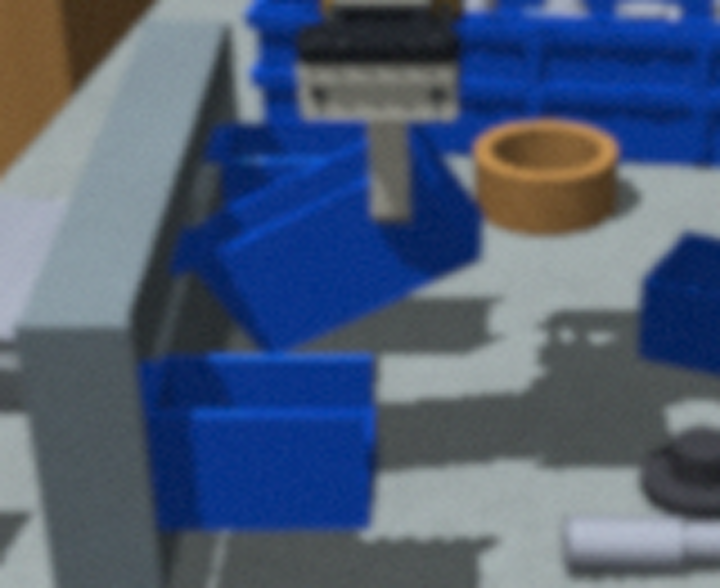

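Request:
arm_command(plan=[7,-3,0,0,14,-6,0,0,21,-8,0,0,28,-9,0,0,35,-10,0,0,43,-11,0,0,49,-11,0,0,55,-11,0,0,55,-11,0,0])

```text
clock: 14.05
tool_pos: [0.6443, -0.0448, 0.1391]
orientation: [[-0.001, 0.987, 0.158], [0.0, 0.158, -0.987], [-1.0, -0.001, -0.0]]
force: [-0.1, 0.3, -1.8]
width: 0.0562
```

```bash
python3 - <<'E'
from h import *
c=cap('side','s9');cv2.imwrite('pics/s9d.png',cv2.resize(c['image'][110:250,130:290],None,fx=4.5,fy=4.2,interpolation=2))
s=manip.get_state();print(rail(s['tool_pos']),s['force'],s['wrist_torque'])
E
```

```text
[-1.17401029e+02  1.06762539e-01 -1.30809168e+01] [-0.434867   -0.75117781 -1.66390946] [ 0.0379119   0.09844176 -0.03218506]
```

View pics/s9d.png

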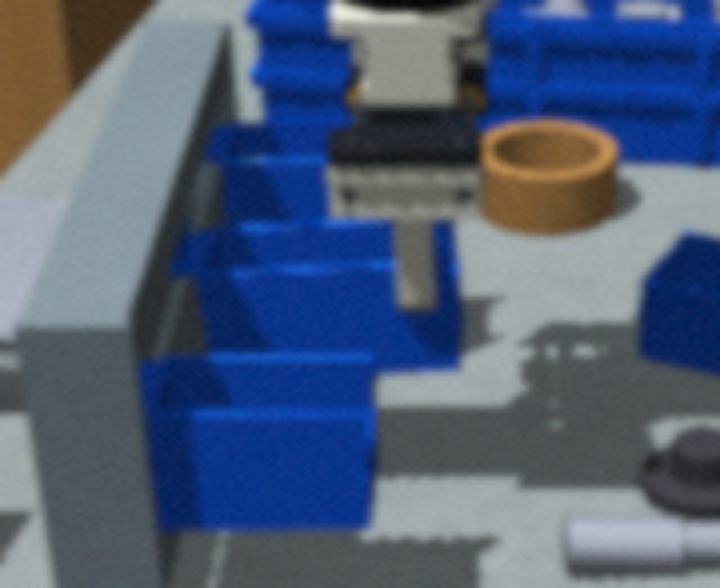

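Request:
arm_command(plan=[4,0,0,0,8,1,0,0,11,2,0,0,13,3,0,0,14,3,0,0,14,3,0,0])

```text
clock: 14.85
tool_pos: [0.6477, -0.0443, 0.1262]
orientation: [[0.001, 0.987, 0.158], [-0.0, 0.158, -0.987], [-1.0, 0.001, 0.0]]
force: [0.6, -0.2, 5.3]
width: 0.0556
```

```bash
python3 - <<'E'
from h import *
c=cap('side','s10');cv2.imwrite('pics/s10d.png',cv2.resize(c['image'][140:240,150:260],None,fx=7,fy=6,interpolation=2))
s=manip.get_state();print(rail(s['tool_pos']),s['force'],s['wrist_torque'],s['width'])
E
```

```text
[-1.14099436e+02 -3.04805915e-03 -2.63127326e+01] [-0.77419462  0.63121539  5.69613411] [0.16932883 0.02073459 0.00710528] 0.05605266639689673
```

View pics/s10d.png

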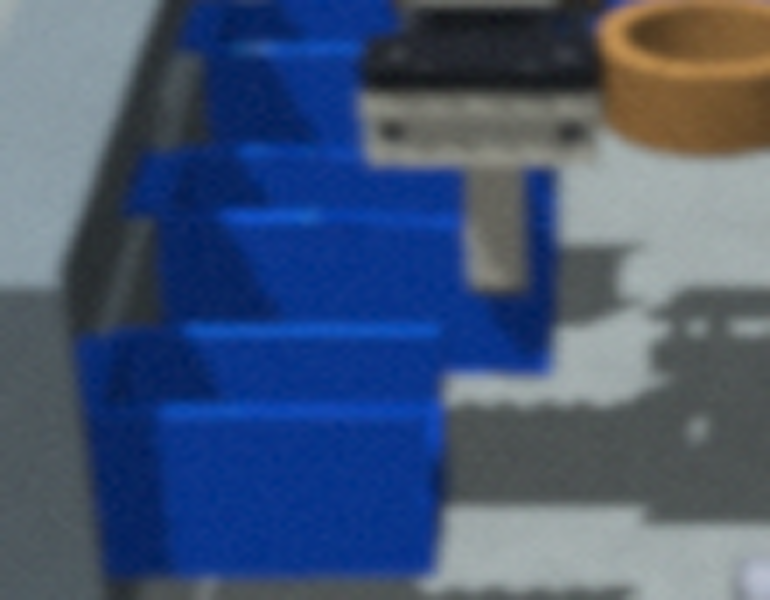

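Request:
arm_command(plan=[0,0,0,0,0,0,0,0,0,0,0,0,0,0,0,0,0,0,0,0,0,0,0,0], hand=-1)

```text
clock: 15.65
tool_pos: [0.6474, -0.0443, 0.1256]
orientation: [[-0.0, 0.987, 0.158], [-0.0, 0.158, -0.987], [-1.0, -0.0, 0.0]]
force: [0.0, 0.0, -0.4]
width: 0.0928
```

Request:
arm_command(plan=[-20,0,0,0,-60,0,0,0,-100,-20,0,0,-110,-70,0,0,-110,-130,0,0,-110,-190,0,0,-110,-250,0,0,-110,-250,0,0,-110,-250,0,0,-110,-250,0,0])

```text
clock: 16.9
tool_pos: [0.4017, -0.0839, 0.2361]
orientation: [[0.001, 0.987, 0.159], [-0.0, 0.159, -0.987], [-1.0, 0.001, 0.0]]
force: [-1.0, 0.3, 0.5]
width: 0.0932
```

```bash
python3 - <<'E'
from h import *
np.set_printoptions(precision=4,suppress=True)
c=cap('side','s11');cv2.imwrite('pics/s11d.png',cv2.resize(c['image'][140:240,140:260],None,fx=6.5,fy=6,interpolation=2))
d=cap('top','t11');cv2.imwrite('pics/t11.png',cv2.resize(d['image'][40:260,140:380],None,fx=3,fy=2.6,interpolation=2))
print(manip.get_state())
E
```

```text
{'clock': 17.0, 'joint_pos': array([-0.3195,  0.069 ,  1.964 ,  0.    ,  1.1087,  1.0919]), 'qd': array([-0.0009, -0.0013,  0.0078, -0.0001, -0.0016,  0.    ]), 'joint_torque': array([ -0.0565, -32.7056, -28.2389,   0.0438,  -0.0579,   0.004 ]), 'tool_pos': array([ 0.4013, -0.0838,  0.2356]), 'orientation': array([[-0.0001,  0.9873,  0.1587],
       [ 0.0001,  0.1587, -0.9873],
       [-1.    , -0.0001, -0.0001]]), 'force': array([0.112 , 0.3841, 0.7916]), 'wrist_torque': array([ 0.0213,  0.0527, -0.0291]), 'width': 0.09304057981597628}
```

View pics/s11d.png

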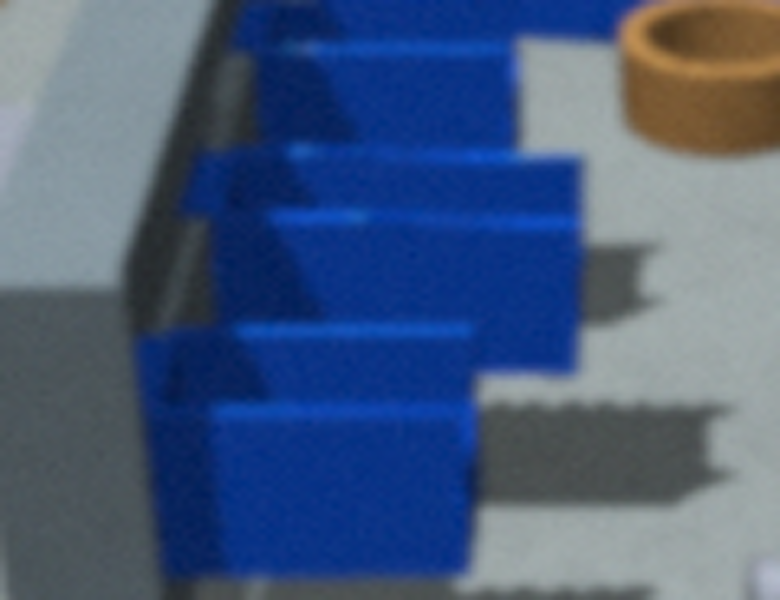

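View pics/t11.png

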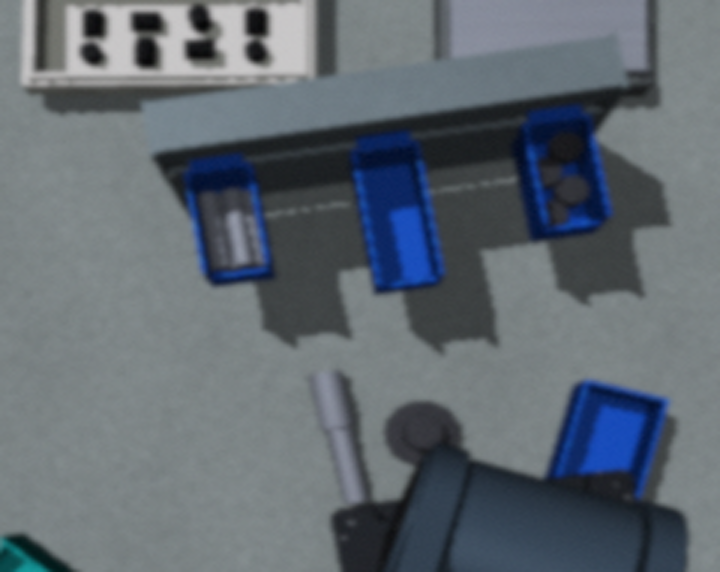

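```bash
python3 - <<'E'
from h import *
np.set_printoptions(precision=2,suppress=True)
for tag in('s11','t11'):
    c=load(tag);P=cloud(c);X=np.stack([(P-S)@RX,(P-S)@RY,P[...,2]-S[2]],-1)*1000
    h=cv2.cvtColor(c['image'],cv2.COLOR_BGR2HSV)
    blue=(h[...,0]>110)&(h[...,0]<130)&(h[...,1]>150)&np.isfinite(P[...,2])
    m=blue&(X[...,0]>-145)&(X[...,0]<20)&(abs(X[...,1])<45)&(X[...,2]>-80)
    q=X[m];print(tag,'x',np.percentile(q[:,0],[1,99]),'y',np.percentile(q[:,1],[1,99]),'z',np.percentile(q[:,2],[1,99]))
    pts=[]
    for x in np.arange(-118,-8,10):
        k=q[abs(q[:,0]-x)<5]; pts.append((x,np.sort(k[:,2])[-4:].mean(),np.sort(k[:,2])[:3].mean()))
    pts=np.array(pts);print(pts.T); print('rim slope deg',np.degrees(np.polyfit(pts[:,0],pts[:,1],1)[0]))
a,b=load('side0')['image'].astype(int),load('s11')['image'].astype(int)
d=(abs(a-b).max(2)>45).astype(np.uint8)*255
for n,(u0,u1,v0,v1) in dict(flat=(265,330,160,205),shaft=(250,320,228,250),flange=(268,304,205,232)).items(): print(n,(d[v0:v1,u0:u1]>0).mean())
cv2.imwrite('pics/cmp.png',np.vstack([cv2.resize(load(t)['image'][150:255,240:340],None,fx=5,fy=2.8) for t in('side0','s11')]))
E
```

```text
s11 x [-128.81    7.11] y [-25.66  33.65] z [-65.05  11.31]
[[-118.   -108.    -98.    -88.    -78.    -68.    -58.    -48.    -38.
   -28.    -18.  ]
 [  -1.79  -13.83  -12.29   -1.74   -2.63   -2.97   -3.75   -3.88   -0.83
    -1.32    3.41]
 [ -65.66  -64.49  -64.47  -46.47  -20.98  -27.33  -34.34  -34.98  -37.59
   -38.    -39.02]]
rim slope deg 5.4690513922591775
t11 x [-131.9    5.5] y [-24.69  30.81] z [-66.57   9.09]
[[-118.   -108.    -98.    -88.    -78.    -68.    -58.    -48.    -38.
   -28.    -18.  ]
 [   2.08    0.96    1.19   -3.52    0.5   -19.89   -7.51    3.4    -9.34
     1.62    7.81]
 [ -67.26  -66.72  -66.27  -66.56  -65.94  -66.48  -64.71  -64.24  -65.24
   -64.41  -64.67]]
rim slope deg 0.2887840001371624
flat 0.0
shaft 0.0
flange 0.0
```

View pics/cmp.png

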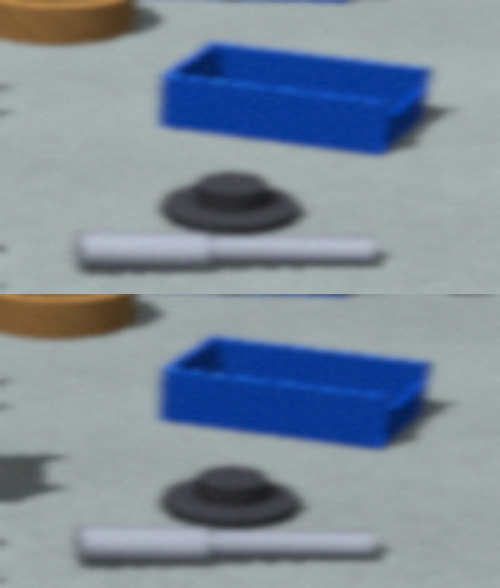

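```bash
python3 -c "
from workcell import manip
print(manip.close_job())"
```

```text
the job is handed in; nothing more can be done
None
```

The blue bin with the hanger lip is hanging on the rail, midway between the two fixed bins. The gripper is open and clear of it, and I handed the job in at 17 s.

- **How:** I gripped the side walls near the front with low force. I lifted the front so the bin pivoted to about 50° nose-up, then tightened the grip and fed the lip through the mouth and up behind the slat. With the grip loosened again, I swung the front down until it met the stop. The force in that last push was about 6 N, and then I let go.
- **Last checks, placement:** The bin's underside sits about 65 mm below the seat and its front face about 130 mm ahead of the rail, as they should when home. Its middle is within a few mm of the centre of the free space, and the underside shows about 1–2° of front droop, within the stated play.
- **Last checks, bench:** The flat-backed bin, shaft and flange show no change between the first and last side pictures.
- **Check that disagreed:** The rim-slope fit on the side view gave 5.5°, against 0.3° from the top view. I put this down to lip pixels and noisy rim samples, and relied on the underside heights and the pictures, which show the bin level.

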